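# Loading gauge off its barbed hook and onto the track

## Robot

A 6-joint arm with a two-finger parallel gripper is mounted at the origin on the work surface. World frame = base frame: x ahead of the robot, y to its left, z up, the work surface at z = 0. Lengths are in m, angles in rad, forces in N, time in s.
With the tool pointing down it reaches from about 0.3 to 0.875 m from the base axis. Payload 6.4 kg.
Tool frame: the origin (TCP) lies at the very end of the fingers, on their centre line; the grasp point (between the pads) lies 19 mm behind it; z points along the fingers, y is the line along which they close (so a half turn about z gives the same grasp; the last joint's range is limited). The gripper opens to 85 mm and grips with 20 to 120 N. Pads are 22 mm wide; open, the fingers measure 114 mm over their backs; the gripper's body (76 mm by 85 mm) begins 54 mm behind the grasp point. The pads swing forward as they close: fully open they stand 13 mm farther back than shut.
Start: joints at [-1.307, 0.181, 1.607, -0, 1.354, -0.206], TCP at [0.26, -0.513, 0.231] pointing down, gripper open.
Joint ranges: [-2.99, 2.99], [-0.89, 2.07], [0.3, 2.58], [-1.14, 4.28], [0, 2.63], [-3.12, 3.12]. Speed limits (rad/s): [2.57, 2.57, 3.01, 3.14, 3.14, 3.14].

## Interface

Orientations are given as a unit quaternion [w, x, y, z].
In Python, from bench import ctrl gives the robot as it stands.
- The arm moves only by the tool jog_arm, never from a script. Its argument "series" is a list that holds one entry, the list of rows, each a list of 7 numbers: the shift along the tool's x, y, z in mm, then the turn, a rotation vector about the tool's x, y, z in rad, then the finger opening in mm, from 0 to 85.4. In form: [[[tx, ty, tz, rx, ry, rz, gripper], ...]]. A call has exactly 10 rows; each row shifts and turns the commanded pose from where the row before left it, along the tool's axes as they then stand; what a row does not reach is not made up. A row lasts 1/10 s, in which the tool goes at most 50 mm and 8.59 degrees, less where a joint would pass 70% of its speed; a pose out of reach is approached as far as the arm can. A call with a gripper value outside its range is refused whole. The fingers move at their own pace and stop on an object; the grip force is fixed at half the most. Time passes only in rows, so rows that do not move let the fingers close, or fill a call up. It gives the time, the measured TCP pose, the force, the opening and the grip force at its end, in the units of the state.
- ctrl.get_obs(): the state, without advancing time (a new reading comes with each control period).
- ctrl.camera(name): name is "side" or "top"; returns a dict with "frame" (384x512x3 uint8, blue, green, red), "z_map" (384x512 float32, m along the optical axis (not along the pixel's ray), 0 where there is no reading), "fx", "fy", "cx", "cy" (pixels), "xyz" and "rotation" of the camera in the world. Camera axes: x right, y down, z forward; pixel columns grow to the right and rows downward; lengths in m; the calibration is good to about 2 mm. A picture is of the moment at which its call begins.
- ctrl.hand_in(): hands the job in; it is judged then, once.
The state is a dict: "time_s": time; "q": joint angles; "dq": joint speeds; "joint_efforts": joint torques, N m; "eef_pos": TCP position; "eef_rot": TCP orientation; "wrist_force": force on the tool from outside, world axes, zero at the start; "torque": the same for the moment, N m; "opening": opening from 0.0 (shut) to 1.0 (fully open); "grasp_force": force on a finger pad.
Only numpy, scipy, OpenCV 4.12 (cv2) and the standard library are available. Lean on these libraries where they do the work, as an engineer would, in place of code of your own. Each camera call takes 0.05 s, during which the arm holds its last target. There are 200 camera calls.

## Task

Take the red loading gauge off the barbed hook on the tool stand: raise it, lean its grip tab back towards the post so the eye clears the nose, and draw it off over the tip, feeling your way with a light hand so that the hook never takes more than 8 N. Then stand the gauge gently on the straight track in front of the tunnel portal, upright and square across the rails with its foot fully down on the sleepers between them, and let go of it. Leave the house, the paint bottle and the mug where they are.

Things in the scene. Friction and masses are not known exactly. Their poses are not given: they have to be found in the camera images.
- stand: Fixed tool stand: grey base plate 130 (x) x 170 (y) x 10 mm, 26 mm square aluminium post with a black cap, 174 mm high in all. Origin: on the bench at the post's axis; z up. A barbed steel hook leaves the post along +y (see hook_root). The small empty hook and steel square on the -y side are only to look at. Over 8 N between gauge and hook strains the hook.
- hook_root (a point): Point on the post's axis, 160 mm up, where the hook's wire centre starts; axes as the stand. Rigid 7 mm round wire: shank along +y to y = 88 mm, rounded corner about 8 mm, then a nose rising at y = 96.5 mm to 20 mm above the shank (wire centres). From its tip a barb of like wire runs 6 mm back and 6 mm down.
- hook_mount (a point): Outer face of the post where the hook leaves it, 13 mm along y from hook_root; axes as the stand. The hook is hand-bent and screwed in by hand, so two things differ each time and are not measured: it is pitched about its root by up to 0.05 rad (nose up to 5 mm higher or lower than drawn), and the whole hook stands up to 10 mm further out or in along y.
- gauge: Loading gauge, 110 to 220 g: red plate 8 mm thick (y), width along x, height z. Origin: centre of the foot's underside. Black foot 39 (x) x 60 (y) x 12 mm, its lowest 2 mm only 33 mm wide. Plate 84 to 98 mm wide from z = 12 to 93.5 mm, 79 mm wide beside the eye to 121 mm, 58 mm wide strap to 126 mm, then a tab (see gauge_tab). Hangs across the wire, its y along the stand's y.
- gauge_eye (a point): Top of the gauge's eye, on the plate's mid-plane, 113 mm above the foot's underside; axes as the gauge. The eye is a hole through the plate, 27 mm wide, 19.5 mm high: flat lower edge 93.5 mm above the underside, roof a shallow inverted V (0.35 rad slopes) with this point as apex, resting on the shank. Upright it is too low to pass the nose.
- gauge_tab (a point): Centre of the gauge's grip tab, 146 mm above the foot's underside: 36 mm wide (x), 8 mm thick (y), from 126 to 168 mm, with a white label; axes as the gauge. Eye passes the nose when the tab leans 0.7 to 0.8 rad towards the post (foot swings outward), with less than 1 mm to spare on either side of the wire.
- board: Fixed yellow foam board 300 (x) x 360 (y) x 25 mm with a straight track along its y axis at x = 0; origin at the centre of its underside. Red-brown tunnel portal across the track at y = 150 mm: 240 mm wide, 220 mm high, 36 mm thick.
- track (a point): Point on the track's centre line, on top of the sleepers (35 mm above the bench), 20 mm to the -y side of the board's centre; y along the rails, towards the portal. Two steel rails stand 8 mm above the sleepers, 45 mm apart between their inner faces (x = -22.5 and +22.5 mm). Bare track runs from y = -160 to +150 mm.
- house: Little model house, yellow with a red roof, 55 x 66 x 78 mm, standing loose on the board beside the track; origin at the centre of its underside.
- paint: Red paint bottle, 52 mm across, 150 mm high, on the bench; origin at the centre of its underside.
- mug: White mug, 80 mm across, 92 mm high, handle at its +y side, on the bench; origin at the centre of its underside.
Things that resemble listed ones, but are neither listed nor needed, are in the scene too. What is shaped like the gauge but purple or yellow is not meant.

How it is judged:
By the outcome, as a careful person would: the job done as asked, in the order asked, and still so for the second after the job is handed in, with the robot touching nothing.
It also fails if it takes over 69 s, if anything falls off the work surface, if the arm or the gripper's body presses on something with over 40 N, if the wrist force passes 120 N, or if a joint passes its speed limit or range.

## Working session

There is one attempt and no reset: what is moved stays moved. The work goes in short steps, Python scripts to look and compute and a tool call to move; the robot and the scene stay as the last step left them, time stands still between calls to the robot, and variables do not carry over. Pictures are saved under pics/ and viewed, at most 10 in all, crops included, and the job is handed in when it is done.

Besides the shell and the picture viewer there is one more tool, called after "Call:" as name(argument=value, ...) on one line, values as JSON. jog_arm: Moves the arm, as the interface text tells. Its arguments: {"type":"object","properties":{"series":{"type":"array"}},"required":["series"]}

```bash
ls; mkdir -p pics; python3 - <<'E'
from bench import ctrl
import cv2,numpy as np
np.set_printoptions(precision=4,suppress=True)
for n in("side","top"):
    c=ctrl.camera(n); cv2.imwrite(f"pics/{n}0.png",c["frame"]); np.savez(f"{n}0.npz",**c)
    print(n,c["fx"],c["fy"],c["cx"],c["cy"],c["xyz"],c["rotation"])
print(ctrl.get_obs())
E
```

```text
pics
side 490.2300348233808 490.2300348233808 263.6451723898593 197.09551202597262 [ 0.3921 -1.1721  0.7319] [-0.4989  0.8638 -0.0647  0.0273]
top 389.44658747972716 389.44658747972716 260.36817272974 191.23022030596505 [ 0.4512 -0.1128  0.9258] [ 0.0361 -0.6964  0.7145 -0.0559]
{'time_s': 0.1, 'q': array([-1.3073,  0.1815,  1.6079,  0.    ,  1.3538, -0.2063]), 'dq': array([ 0.0011, -0.0003, -0.0026,  0.0009,  0.0015,  0.0001]), 'joint_efforts': array([  0.0001, -44.5881, -35.2239,  -0.0004,   0.0042,   0.    ]), 'eef_pos': array([ 0.2602, -0.5122,  0.2305]), 'eef_rot': array([-0.0008,  0.9725,  0.2327, -0.    ]), 'wrist_force': array([ 0.4008,  0.1117, -0.1368]), 'torque': array([ 0.0202, -0.0389,  0.0031]), 'grasp_force': 0.0, 'opening': 1.0025778279641369}
```

View pics/side0.png

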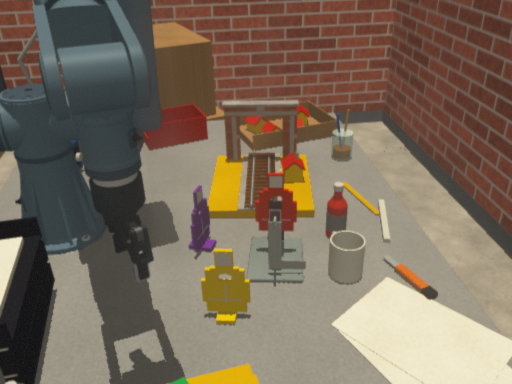

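View pics/top0.png

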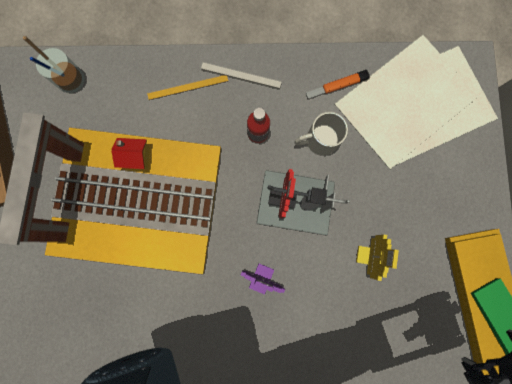

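Candidates: the red gauge at side (275,208) / top (288,193), the purple one at side (201,222) / top (265,280), and the yellow one at side (226,288) / top (378,257). Two other red things are the paint bottle at side (337,215) and the house roof at side (292,165). The red plate hanging on the stand's hook fits the description, so I'll check it in a crop.

```bash
cat > h.py <<'E'
import numpy as np,cv2
from scipy.spatial.transform import Rotation as R
np.set_printoptions(precision=4,suppress=True)
def rot(c): 
    r=np.asarray(c["rotation"]); return R.from_quat(r,scalar_first=True).as_matrix() if r.size==4 else r
def cloud(c):
    z=c["z_map"]; v,u=np.mgrid[:384,:512]
    p=np.stack([(u-c["cx"])/c["fx"]*z,(v-c["cy"])/c["fy"]*z,z],-1)
    return p@rot(c).T+c["xyz"]
def proj(c,P):
    p=(np.asarray(P)-c["xyz"])@rot(c); return p[...,:2]/p[...,2:]*[c["fx"],c["fy"]]+[c["cx"],c["cy"]]
def ray(c,u,v): # direction
    return rot(c)@np.array([(u-c["cx"])/c["fx"],(v-c["cy"])/c["fy"],1])
E
python3 - <<'E'
from h import *
s=dict(np.load("side0.npz"));t=dict(np.load("top0.npz"))
a=cv2.resize(s["frame"][165:285,235:315],None,fx=5,fy=5,interpolation=cv2.INTER_CUBIC)
b=cv2.resize(t["frame"][160:240,250:355],None,fx=3.8,fy=3.8,interpolation=cv2.INTER_CUBIC)
im=np.zeros((600,800,3),np.uint8); im[:,:400]=a; im[:b.shape[0],400:400+b.shape[1]]=b[:,:400]
cv2.imwrite("pics/crop.png",im)
for n,c,box in(("side",s,(165,285,235,315)),("top",t,(160,240,250,355))):
    P=cloud(c);f=c["frame"].astype(int);m=np.zeros(P.shape[:2],bool);m[box[0]:box[1],box[2]:box[3]]=1
    red=m&(f[...,2]>90)&(f[...,1]<60)&(f[...,0]<70)&(P[...,2]>.05)
    q=P[red];print(n,"red",len(q),q.mean(0),np.percentile(q,[2,50,98],axis=0))
    r=R.from_euler
    A=np.c_[q[:,0],q[:,2],np.ones(len(q))]; k=np.linalg.lstsq(A,q[:,1],rcond=None)[0]; print("plane y=",k)
    # plate base heights
    h=P[m]; g=h[(h[:,2]>.006)&(h[:,2]<.016)]; print("base",len(g),cv2.minAreaRect((g[:,:2]*1000).astype(np.float32)))
    g=h[(h[:,2]>.165)]; print("top",len(g),g.mean(0), np.percentile(g,[0,50,100],axis=0))
    for z0 in (.168,.172):print(z0,np.median(h[(abs(h[:,2]-z0)<.003)],axis=0))
P=cloud(t)
g=P[(abs(P[...,2]-.0255)<.006)&(P[...,1]>0)&(P[...,1]<.6)]; print("board",cv2.minAreaRect((g[:,:2]*1000).astype(np.float32)))
for u,v in((318,195),(340,200),(300,193),(280,195),(288,175),(285,212),(212,185),(62,185)):print(u,v,P[v,u])
E
```

```text
side red 1072 [ 0.5502 -0.1874  0.1345] [[ 0.5021 -0.2044  0.0696]
 [ 0.553  -0.1946  0.132 ]
 [ 0.6319  0.121   0.2186]]
plane y= [ 0.7971 -0.9465 -0.4986]
base 1700 ((547.568603515625, -170.76966857910156), (287.6302185058594, 216.66453552246094), 81.45659637451172)
top 628 [ 0.535  -0.2703  0.2206] [[ 0.3921 -1.1721  0.1651]
 [ 0.542  -0.1976  0.1797]
 [ 0.5865 -0.1825  0.7319]]
0.168 [ 0.5394 -0.1989  0.1678]
0.172 [ 0.5374 -0.2402  0.1723]
top red 215 [ 0.5426 -0.188   0.1867] [[ 0.5038 -0.1984  0.1026]
 [ 0.5388 -0.1884  0.1785]
 [ 0.5942 -0.1781  0.2232]]
plane y= [-0.2095  0.0415 -0.0821]
base 2494 ((547.6653442382812, -224.40887451171875), (169.93736267089844, 140.46304321289062), 78.9754409790039)
top 645 [ 0.5382 -0.2086  0.2232] [[ 0.4512 -0.3092  0.1651]
 [ 0.5415 -0.1958  0.175 ]
 [ 0.588  -0.1128  0.9258]]
0.168 [ 0.5473 -0.1974  0.1673]
0.172 [ 0.5372 -0.2427  0.1736]
board ((632.9154052734375, 235.7500762939453), (473.8730773925781, 489.03155517578125), 89.33602142333984)
318 195 [ 0.539  -0.2471  0.1766]
340 200 [ 0.5307 -0.2954  0.1521]
300 193 [ 0.5454 -0.2139  0.1633]
280 195 [ 0.5544 -0.1822  0.063 ]
288 175 [ 0.5843 -0.1928  0.1504]
285 212 [ 0.5097 -0.1843  0.1472]
212 185 [ 0.5853 -0.028   0.0314]
62 185 [0.5927 0.3125 0.0358]
```

View pics/crop.png

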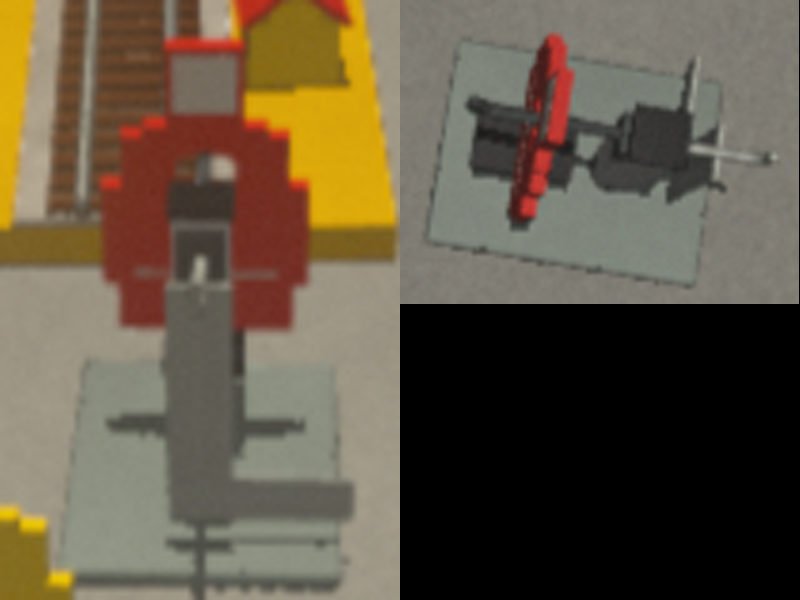

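The crop confirms it: a red plate with a white label tab (crop 205,80) hangs on the hook, with the post in front. In the top view the hook tip is at about px (270,187) and the post cap at about (318,195). One more measurement, for the poses.

```bash
python3 - <<'E'
from h import *
t=dict(np.load("top0.npz"));s=dict(np.load("side0.npz"))
P=cloud(t);f=t["frame"].astype(int);hsv=cv2.cvtColor(t["frame"],cv2.COLOR_BGR2HSV)
v,u=np.mgrid[:384,:512]
bench=P[(u>230)&(u<255)&(v>210)&(v<240)];print("bench z",np.median(bench[:,2]))
def box(u0,u1,v0,v1):return (u>=u0)&(u<u1)&(v>=v0)&(v<v1)
# base plate
m=box(252,342,165,238)&(P[...,2]>.006)&(P[...,2]<.0145)
n,l,st,_=cv2.connectedComponentsWithStats(m.astype(np.uint8));k=1+st[1:,4].argmax()
g=P[l==k];r=cv2.minAreaRect((g[:,:2]*1000).astype(np.float32));print("base",r,np.median(g[:,2]))
# cap
g=P[box(305,332,183,210)&(abs(P[...,2]-.174)<.005)];print("cap",cv2.minAreaRect((g[:,:2]*1000).astype(np.float32)),np.median(g,axis=0),len(g))
# hook beyond gauge and before
for vv in range(184,196):
    print(vv,[ "%.0f,%.0f,%.0f"%tuple(P[vv,c]*1000) for c in range(266,284,2)])
g=P[box(296,309,186,200)&(P[...,2]>.152)&(P[...,2]<.172)];print("shank",len(g),np.median(g,axis=0),np.polyfit(g[:,1],g[:,0],1))
# tab top
g=P[box(276,302,165,225)&(P[...,2]>.213)];print("tab",len(g),g.mean(0),np.ptp(g,axis=0),cv2.minAreaRect((g[:,:2]*1000).astype(np.float32)))
Ps=cloud(s);vs,us=v,u
g=Ps[(us>262)&(us<292)&(vs>170)&(vs<193)&(Ps[...,1]<-.15)];print("side tab",len(g),g.mean(0),g.min(0),g.max(0))
A=np.c_[g[:,0],g[:,2],np.ones(len(g))];print(np.linalg.lstsq(A,g[:,1],rcond=None)[0])
# board
m=box(20,230,110,285)&(hsv[...,0]>18)&(hsv[...,0]<32)&(hsv[...,1]>150)&(abs(P[...,2]-.025)<.006)
g=P[m];print("board",cv2.minAreaRect((g[:,:2]*1000).astype(np.float32)),np.median(g[:,2]))
# rails: rows of bright steel
for c in (80,110,140,170,200):
    col=f[150:245,c].sum(1); print(c,col[15:85].tolist())
for pt in ((200,None),):pass
print("sleeper z",np.median(P[box(100,200,186,200)][:,2]))
E
```

```text
bench z 0.0005963220817229442
base ((542.2880859375, -223.3678436279297), (169.91038513183594, 129.50253295898438), 79.00550842285156) 0.010450837791123824
cap ((538.195068359375, -246.49034118652344), (33.31511306762695, 30.150554656982422), 79.18730163574219) [ 0.5373 -0.2472  0.1743] 240
184 ['588,-154,10', '588,-159,10', '587,-163,12', '588,-168,10', '587,-173,10', '587,-178,10', '587,-183,11', '587,-187,9', '587,-192,12']
185 ['585,-154,10', '585,-159,11', '560,-154,186', '585,-168,10', '585,-173,8', '585,-178,13', '585,-183,10', '585,-187,11', '584,-192,11']
186 ['583,-154,9', '558,-150,185', '557,-154,188', '558,-158,183', '582,-173,11', '583,-178,8', '582,-182,12', '582,-187,12', '582,-192,11']
187 ['581,-154,10', '556,-150,187', '555,-154,187', '556,-158,180', '572,-169,65', '580,-177,13', '581,-183,5', '580,-187,11', '580,-192,9']
188 ['578,-154,11', '554,-150,186', '553,-153,189', '554,-158,183', '556,-163,166', '556,-166,168', '556,-171,165', '570,-183,66', '578,-192,9']
189 ['576,-154,11', '553,-150,174', '554,-154,171', '552,-158,181', '554,-162,169', '554,-166,166', '5
[... 2440 characters left out ...]
412, 411, 409, 397, 394, 424, 418, 410, 412, 412, 413, 358, 188, 147, 175, 219, 221, 230, 262, 382, 467, 268, 284, 388, 395, 395, 401, 407, 408, 407, 399, 395, 392, 390, 385, 378, 376, 364, 366, 351, 347, 444, 489, 294, 205, 221, 201, 196, 184, 184, 245, 348, 386, 392, 393, 394, 406, 410, 391, 376, 422, 425, 418]
200 [419, 427, 417, 428, 422, 425, 429, 430, 428, 427, 424, 425, 424, 425, 409, 375, 409, 404, 402, 402, 401, 402, 364, 207, 172, 179, 181, 183, 216, 315, 484, 484, 207, 179, 229, 245, 247, 259, 318, 403, 413, 403, 400, 393, 395, 410, 408, 410, 412, 412, 387, 396, 529, 442, 314, 418, 426, 412, 399, 401, 401, 406, 423, 432, 427, 430, 425, 434, 434, 425]
sleeper z 0.035460106693688764
```

```bash
cat >> h.py <<'E'
def Rm(q): return (R.from_euler('z',q[0])*R.from_euler('y',q[1]+q[2])*R.from_euler('z',q[3])*R.from_euler('y',q[4])*R.from_euler('z',q[5]+np.pi/2))
ys=-.192; O=np.array([.5378,-.2469,0]); yb=-.148
SY=np.array([-np.sin(ys),np.cos(ys),0]);SX=np.array([np.cos(ys),np.sin(ys),0])
def toolR(yaw,lean=0,flip=1):
    """tool y = -flip*stand y, z down, leaned so the tool top goes to -y"""
    X=np.array([np.cos(yaw),np.sin(yaw),0]);Y=np.array([-np.sin(yaw),np.cos(yaw),0]);Z=np.array([0,0,1])
    M=R.from_matrix(np.c_[flip*X,-flip*Y,-Z])
    return R.from_rotvec(lean*X)*M   # +lean about X: up-vector -> -Y
def delta(o,p,Rt):
    """tool-frame shift in mm, and rotvec in tool frame"""
    Rn=R.from_quat(o["eef_rot"],scalar_first=True)
    return Rn.inv().apply(np.asarray(p)-o["eef_pos"])*1000,(Rn.inv()*Rt).as_rotvec()
E
python3 - <<'E'
from h import *
from bench import ctrl
o=ctrl.get_obs();print(Rm(o["q"]).as_quat(scalar_first=True),o["eef_rot"])
from scipy.optimize import least_squares
for fl in(1,-1):
  for q1,lean in((-.34,0),(-.34,.75),(-.55,.75),(.2,0)):
    T=toolR(ys,lean,fl)
    r=least_squares(lambda w:(Rm([q1,0,1.8,*w]).inv()*T).as_rotvec(),[.3 if lean else 0,1.4,1.4*fl]);print(fl,q1,lean,r.x,r.cost)
t=dict(np.load("top0.npz"))
for u,a,b in((110,188,206.3),(140,188.2,210),(170,192,213.6),(200,195.5,217.3)):
    for v in(a,b,(a+b)/2):
        d=ray(t,u,v);k=(.0436-t["xyz"][2])/d[2];p=t["xyz"]+k*d;c=p-[.5581,.152,0]
        print(u,v,p,"board x,y",c[0]*np.cos(yb)+c[1]*np.sin(yb),-c[0]*np.sin(yb)+c[1]*np.cos(yb))
p=O+SY*.0592+[0,0,.30];print(p);sh,rv=delta(o,p,toolR(ys,0,1));print(sh,rv,delta(o,p,toolR(ys,0,-1))[1])
E
```

```text
[-0.0008  0.9725  0.2327 -0.    ] [-0.0008  0.9725  0.2327 -0.    ]
1 -0.34 0 [-0.      1.3416  1.4228] 3.0814879110195774e-32
1 -0.34 0.75 [0.742  1.5024 1.3072] 2.7512210182125475e-32
1 -0.55 0.75 [0.6943 1.6372 1.1533] 1.374931235458063e-26
1 0.2 0 [-0.      1.3416  1.9628] 1.957939521792774e-20
-1 -0.34 0 [ 0.      1.3416 -1.7188] 6.469166272915769e-23
-1 -0.34 0.75 [ 0.742   1.5024 -1.8344] 5.764575847257334e-28
-1 -0.55 0.75 [ 0.6943  1.6372 -1.9883] 7.421993923755427e-23
-1 0.2 0 [-0.      1.3416 -1.1788] 1.6592501633142546e-24
110 188 [0.582  0.2012 0.0436] board x,y 0.0163875313070817 0.052235452159394694
110 206.3 [0.5404 0.2003 0.0436] board x,y -0.02464998686806484 0.04517633337462874
110 197.15 [0.5611 0.2008 0.0436] board x,y -0.004193808004023747 0.04869512795346704
140 188.2 [0.58   0.1338 0.0436] board x,y 0.024289716409201318 -0.014738844652781776
140 210 [0.5303 0.1332 0.0436] board x,y -0.02469189016841337 -0.022669057877077237
140 199.1 [0.5551 0.1335 0.0436] board x,y -0.0002901888597032832 -0.01871837704126166
170 192 [0.5696 0.0661 0.0436] board x,y 0.024059419082832968 -0.08321482767165754
170 213.6 [0.5205 0.066  0.0436] board x,y -0.02451062155078715 -0.09058638038700041
170 202.8 [0.545  0.0661 0.0436] board x,y -0.00031321247236371606 -0.08691390092704203
200 195.5 [ 0.56   -0.0017  0.0436] board x,y 0.02450880050542903 -0.151697560767747
200 217.3 [ 0.5104 -0.0013  0.0436] board x,y -0.02455248288671315 -0.15864588457612044
200 206.4 [ 0.5351 -0.0015  0.0436] board x,y -0.00011123090497358254 -0.15518438252584238
[ 0.5491 -0.1888  0.3   ]
[ 404.0414 -157.7003  -69.1529] [-0.0016  0.0002  0.6618] [-0.0003 -0.0021 -2.4798]
```

Call:
jog_arm(series=[[[40,-15,-15,0,0,0,85],[40,-16,-15,0,0,0,85],[40,-16,-10,0,0,0,85],[40,-16,-10,0,0,0,85],[40,-16,-10,0,0,0,85],[40,-16,-9,0,0,0,85],[40,-16,0,0,0,0,85],[40,-16,0,0,0,0,85],[40,-16,0,0,0,0,85],[40,-15,0,0,0,0,85]]])

```text
time_s: 1.1
eef_pos: [0.5462, -0.189, 0.3]
eef_rot: [-0.0, 0.973, 0.233, -0.0]
wrist_force: [0.4, -0.8, 0.0]
opening: 0.995
grasp_force: 0.0
```

Call:
jog_arm(series=[[[4,0,0,0,0,0.1,85],[0,0,0,0,0,0.11,85],[0,0,0,0,0,0.11,85],[0,0,0,0,0,0.11,85],[0,0,0,0,0,0.11,85],[0,0,0,0,0,0.12,85],[0,0,0,0,0,0,85],[0,0,0,0,0,0,85],[0,0,0,0,0,0,85],[0,0,0,0,0,0,85]]])

```text
time_s: 2.1
eef_pos: [0.549, -0.1889, 0.3002]
eef_rot: [-0.0, 0.996, -0.094, -0.0]
wrist_force: [0.5, 0.4, -0.1]
opening: 0.999
grasp_force: 0.0
```

```bash
cat >> h.py <<'E'
def show(o,yaw=ys,org=O):
    p=o["eef_pos"]-org; Rn=R.from_quat(o["eef_rot"],scalar_first=True)
    rz=R.from_euler('z',yaw)
    l=rz.inv().apply(p)*1000; f=rz.inv().apply(o["wrist_force"])
    e=(toolR(yaw).inv()*Rn).as_rotvec()
    print("t %.1f local mm"%o["time_s"],l,"toolrot",e,"F local",f,"T",o["torque"],"open %.3f grip %.1f"%(o["opening"],o["grasp_force"]))
E
python3 - <<'E'
from h import *
from bench import ctrl
o=ctrl.get_obs();show(o);print(delta(o,O+SY*.0592+[0,0,.187],toolR(ys)))
E
```

```text
t 2.1 local mm [ -0.0833  59.045  300.1947] toolrot [ 0.     -0.0002 -0.0032] F local [ 0.4282  0.4478 -0.1263] T [ 0.0079  0.0531 -0.0661] open 0.999 grip 0.0
(array([  0.1049,  -0.1501, 113.1947]), array([-0.    ,  0.0002,  0.0032]))
```

Call:
jog_arm(series=[[[0,0,20,0,0,0,85],[0,0,20,0,0,0,85],[0,0,20,0,0,0,60],[0,0,20,0,0,0,45],[0,0,15,0,0,0,40],[0,0,12,0,0,0,35],[0,0,6,0,0,0,30],[0,0,0,0,0,0,25],[0,0,0,0,0,0,22],[0,0,0,0,0,0,20]]])

```text
time_s: 3.1
eef_pos: [0.5496, -0.1893, 0.1883]
eef_rot: [0.0, 0.995, -0.095, 0.001]
wrist_force: [0.2, 0.1, -0.4]
opening: 0.234
grasp_force: 0.0
```

```bash
python3 - <<'E'
from h import *
from bench import ctrl
o=ctrl.get_obs();show(o)
s=ctrl.camera("side");t=ctrl.camera("top")
a=cv2.resize(s["frame"][130:240,230:320],None,fx=4.4,fy=5.4,interpolation=cv2.INTER_CUBIC)
b=cv2.resize(t["frame"][150:230,245:325],None,fx=5,fy=5,interpolation=cv2.INTER_CUBIC)
im=np.zeros((600,800,3),np.uint8); im[:a.shape[0],:a.shape[1]]=a; im[:400,400:]=b
cv2.imwrite("pics/grasp.png",im)
P=cloud(t);f=t["frame"].astype(int)
red=(f[...,2]>90)&(f[...,1]<60)&(f[...,0]<70)&(P[...,2]>.09)&(abs(P[...,1]+.19)<.03)&(abs(P[...,0]-.54)<.07)
q=P[red];L=R.from_euler('z',ys).inv().apply(q-O)*1000;print(len(L),np.percentile(L,[5,50,95],axis=0))
E
```

```text
t 3.1 local mm [  0.6208  58.8284 188.3456] toolrot [-0.0006  0.0017 -0.0019] F local [ 0.1391  0.1024 -0.3526] T [0.0269 0.0009 0.0274] open 0.234 grip 0.0
58 [[-47.876   55.095  136.7447]
 [-35.6956  58.6942 174.3582]
 [-20.7186  62.3917 180.1272]]
```

View pics/grasp.png

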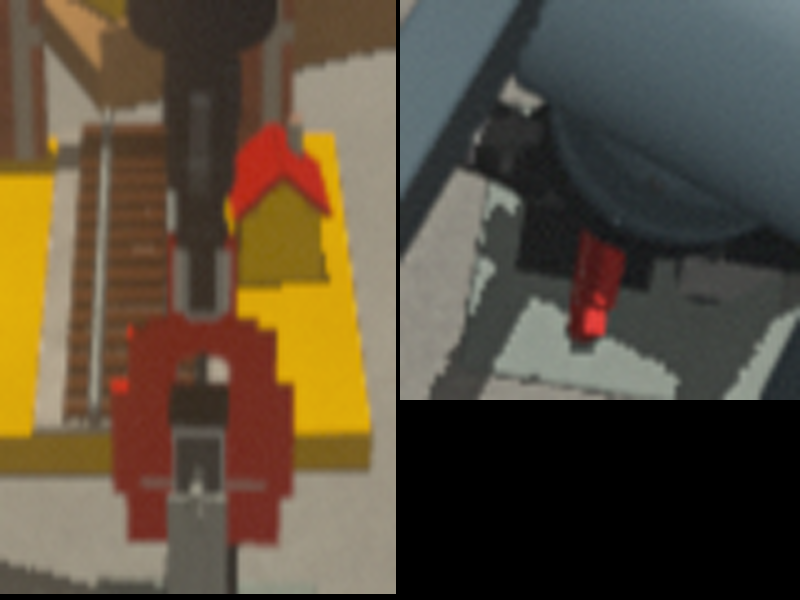

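The closing fingers straddle the tab and are centred on it: the finger is at crop (203,250), and the tab spans x 172–234. I'll close the gripper.

Call:
jog_arm(series=[[[0,0,0,0,0,0,17],[0,0,0,0,0,0,14],[0,0,0,0,0,0,11],[0,0,0,0,0,0,9],[0,0,0,0,0,0,7],[0,0,0,0,0,0,4],[0,0,0,0,0,0,0],[0,0,0,0,0,0,0],[0,0,0,0,0,0,0],[0,0,0,0,0,0,0]]])

```text
time_s: 4.2
eef_pos: [0.5491, -0.189, 0.1874]
eef_rot: [0.0, 0.995, -0.095, 0.0]
wrist_force: [0.1, -0.1, 1.5]
opening: 0.086
grasp_force: 58.6
```

```bash
python3 - <<'E'
from h import *
from bench import ctrl
show(ctrl.get_obs())
E
```

```text
t 4.2 local mm [  0.0141  59.0262 187.3789] toolrot [-0.      0.0002 -0.0018] F local [ 0.1354 -0.0353  1.5304] T [ 0.0074  0.0358 -0.0693] open 0.086 grip 58.6
```

Call:
jog_arm(series=[[[0,0,-1,0,0,0,0],[0,0,-1,0,0,0,0],[0,0,-1,0,0,0,0],[0,0,-1.5,0,0,0,0],[0,-5,0,0,0,0,0],[0,-5,0,0,0,0,0],[0,-5,0,0,0,0,0],[0,-3,0,0,0,0,0],[0,0,0,0,0,0,0],[0,0,0,0,0,0,0]]])

```text
time_s: 5.2
eef_pos: [0.5525, -0.1711, 0.1918]
eef_rot: [0.0, 0.995, -0.095, -0.0]
wrist_force: [-0.7, -0.9, -2.7]
opening: 0.083
grasp_force: 58.4
```

```bash
python3 - <<'E'
from h import *
from bench import ctrl
show(ctrl.get_obs())
E
```

```text
t 5.2 local mm [ -0.0569  77.1617 191.7881] toolrot [-0.0001  0.     -0.0021] F local [-0.4734 -0.9772 -2.7259] T [-0.017  -0.0194  0.0368] open 0.083 grip 58.4
```

Call:
jog_arm(series=[[[0,0,1,0,0,0,0],[0,0,1,0,0,0,0],[0,0,0.7,0,0,0,0],[0,0,0.3,0,0,0,0],[0,0,0.2,0,0,0,0],[0,0,0.2,0,0,0,0],[0,0,0,0,0,0,0],[0,0,0,0,0,0,0],[0,0,0,0,0,0,0],[0,0,0,0,0,0,0]]])

```text
time_s: 6.2
eef_pos: [0.5524, -0.1713, 0.1884]
eef_rot: [0.0, 0.995, -0.095, 0.0]
wrist_force: [-0.3, -0.4, -1.5]
opening: 0.083
grasp_force: 58.5
```

```bash
python3 - <<'E'
from h import *
from bench import ctrl
show(ctrl.get_obs())
E
```

```text
t 6.2 local mm [ -0.0538  76.9897 188.4369] toolrot [-0.0001  0.0001 -0.0017] F local [-0.2332 -0.4357 -1.5488] T [-0.0019  0.0529  0.0218] open 0.083 grip 58.5
```

Call:
jog_arm(series=[[[0,0,0.1,0,0,0,0],[0,0,0.1,0,0,0,0],[0,0,0.1,0,0,0,0],[0,0,0.1,0,0,0,0],[0,0,0,0,0,0,0],[0,0,0,0,0,0,0],[0,0,0,0,0,0,0],[0,0,0,0,0,0,0],[0,0,0,0,0,0,0],[0,0,0,0,0,0,0]]])

```text
time_s: 7.2
eef_pos: [0.5525, -0.1713, 0.1881]
eef_rot: [0.0, 0.995, -0.095, 0.0]
wrist_force: [-0.6, -0.4, 0.5]
opening: 0.084
grasp_force: 58.8
```

```bash
python3 - <<'E'
from h import *
from bench import ctrl
show(ctrl.get_obs())
E
```

```text
t 7.2 local mm [  0.0312  76.9892 188.1251] toolrot [-0.0001  0.0003 -0.0018] F local [-0.5398 -0.5628  0.5258] T [-0.0957  0.0715 -0.0509] open 0.084 grip 58.8
```

Call:
jog_arm(series=[[[0,0,0.1,0,0,0,0],[0,0,0.1,0,0,0,0],[0,0,0.1,0,0,0,0],[0,0,0,0,0,0,0],[0,0,0,0,0,0,0],[0,0,0,0,0,0,0],[0,0,0,0,0,0,0],[0,0,0,0,0,0,0],[0,0,0,0,0,0,0],[0,0,0,0,0,0,0]]])

```text
time_s: 8.2
eef_pos: [0.5525, -0.1713, 0.1878]
eef_rot: [0.0, 0.995, -0.095, 0.0]
wrist_force: [0.5, -0.9, 2.5]
opening: 0.087
grasp_force: 59.1
```

```bash
python3 - <<'E'
from h import *
from bench import ctrl
show(ctrl.get_obs())
E
```

```text
t 8.2 local mm [ -0.0007  77.0113 187.7787] toolrot [-0.0001  0.0002 -0.0018] F local [ 0.6946 -0.7376  2.4657] T [-0.0656  0.0245 -0.0162] open 0.087 grip 59.1
```

Call:
jog_arm(series=[[[0,0,-0.5,0,0,0,0],[0,0,-1,0,0,0,0],[0,0,-1.3,0,0,0,0],[0,-0.7,0,0,0,0,0],[0,-0.7,0,0,0,0,0],[0,-0.7,0,0,0,0,0],[0,-0.7,0,0,0,0,0],[0,-0.7,0,0,0,0,0],[0,0,0,0,0,0,0],[0,0,0,0,0,0,0]]])

```text
time_s: 9.2
eef_pos: [0.5531, -0.1678, 0.1905]
eef_rot: [-0.0, 0.995, -0.095, 0.0]
wrist_force: [0.1, -0.3, -2.6]
opening: 0.082
grasp_force: 58.4
```

```bash
python3 - <<'E'
from h import *
from bench import ctrl
show(ctrl.get_obs())
E
```

```text
t 9.2 local mm [ -0.0653  80.5911 190.485 ] toolrot [ 0.      0.     -0.0019] F local [ 0.1152 -0.2468 -2.5811] T [ 0.0127 -0.0326  0.0116] open 0.082 grip 58.4
```

Call:
jog_arm(series=[[[0,-0.2,0,0,0,0,0],[0,-0.2,0,0,0,0,0],[0,-0.2,0,0,0,0,0],[0,-0.2,0,0,0,0,0],[0,-0.2,0,0,0,0,0],[0,0,0,0,0,0,0],[0,0,0,0,0,0,0],[0,0,0,0,0,0,0],[0,0,0,0,0,0,0],[0,0,0,0,0,0,0]]])

```text
time_s: 10.2
eef_pos: [0.5533, -0.1668, 0.1905]
eef_rot: [-0.0, 0.995, -0.095, -0.0]
wrist_force: [0.5, -0.4, -2.0]
opening: 0.081
grasp_force: 58.4
```

```bash
python3 - <<'E'
from h import *
from bench import ctrl
show(ctrl.get_obs())
E
```

```text
t 10.2 local mm [ -0.0862  81.5592 190.4792] toolrot [ 0.     -0.     -0.0019] F local [ 0.5577 -0.3353 -2.0495] T [-0.0514 -0.0041 -0.0043] open 0.081 grip 58.4
```

Call:
jog_arm(series=[[[0,-0.2,0,0,0,0,0],[0,-0.2,0,0,0,0,0],[0,-0.2,0,0,0,0,0],[0,-0.2,0,0,0,0,0],[0,0,0,0,0,0,0],[0,0,0,0,0,0,0],[0,0,0,0,0,0,0],[0,0,0,0,0,0,0],[0,0,0,0,0,0,0],[0,0,0,0,0,0,0]]])

```text
time_s: 11.2
eef_pos: [0.5534, -0.1661, 0.1905]
eef_rot: [-0.0, 0.995, -0.095, 0.0]
wrist_force: [0.6, 0.2, -1.6]
opening: 0.083
grasp_force: 58.4
```

```bash
python3 - <<'E'
from h import *
from bench import ctrl
show(ctrl.get_obs())
E
```

```text
t 11.2 local mm [ -0.0685  82.3389 190.4944] toolrot [ 0.      0.     -0.0018] F local [ 0.5561  0.337  -1.5787] T [-0.0274 -0.0178 -0.0174] open 0.083 grip 58.4
```

Call:
jog_arm(series=[[[0,-0.2,0,0,0,0,0],[0,-0.2,0,0,0,0,0],[0,-0.2,0,0,0,0,0],[0,-0.2,0,0,0,0,0],[0,0,0,0,0,0,0],[0,0,0,0,0,0,0],[0,0,0,0,0,0,0],[0,0,0,0,0,0,0],[0,0,0,0,0,0,0],[0,0,0,0,0,0,0]]])

```text
time_s: 12.2
eef_pos: [0.5536, -0.1653, 0.1905]
eef_rot: [-0.0, 0.995, -0.095, -0.0]
wrist_force: [-1.1, -0.2, -1.5]
opening: 0.086
grasp_force: 58.4
```

```bash
python3 - <<'E'
from h import *
from bench import ctrl
show(ctrl.get_obs())
E
```

```text
t 12.2 local mm [ -0.0806  83.1413 190.4929] toolrot [ 0.     -0.     -0.0018] F local [-1.035  -0.4305 -1.5112] T [-0.0397  0.0361  0.0224] open 0.086 grip 58.4
```

Call:
jog_arm(series=[[[0,-0.2,0,0,0,0,0],[0,-0.2,0,0,0,0,0],[0,-0.2,0,0,0,0,0],[0,-0.2,0,0,0,0,0],[0,-0.2,0,0,0,0,0],[0,0,0,0,0,0,0],[0,0,0,0,0,0,0],[0,0,0,0,0,0,0],[0,0,0,0,0,0,0],[0,0,0,0,0,0,0]]])

```text
time_s: 13.2
eef_pos: [0.5538, -0.1644, 0.1905]
eef_rot: [0.0, 0.995, -0.095, 0.0]
wrist_force: [0.6, -0.7, -2.0]
opening: 0.09
grasp_force: 58.4
```

```bash
python3 - <<'E'
from h import *
from bench import ctrl
show(ctrl.get_obs())
E
```

```text
t 13.2 local mm [ -0.0722  84.0656 190.5006] toolrot [-0.0001  0.     -0.0017] F local [ 0.7661 -0.5822 -2.0279] T [-0.2067  0.0734  0.0019] open 0.090 grip 58.4
```

```bash
cat > g.py <<'E'
from h import *
p,off,L=.035,-.3,21.85; Lz=L+9.75
a=np.linspace(0,np.pi/2,8)
H=np.r_[np.c_[np.arange(13,88.1,.5),0*np.arange(13,88.1,.5)],np.c_[88.5+8*np.sin(a),8-8*np.cos(a)],np.c_[np.full(24,96.5),np.linspace(8,20,24)],np.c_[np.linspace(96.5,90.5,12),np.linspace(20,14,12)]]
def clear(y,z,th):  # eye centre (y,z) and lean, hook frame -> clearance to lower bar, roof bar
    d=H-[y,z]; n=d[:,0]*np.cos(th)+d[:,1]*np.sin(th); w=-d[:,0]*np.sin(th)+d[:,1]*np.cos(th)
    dn=np.maximum(abs(n)-4,0); lo=np.where(w+9.75>0,np.hypot(dn,w+9.75),np.where(dn>0,dn,w+9.75)); hi=9.52-w; hi=np.where(hi>0,np.hypot(dn,hi),np.where(dn>0,dn,hi))
    return lo.min()-3.5,hi.min()-3.5
def world(y,z):return np.array([y*np.cos(p)-z*np.sin(p)+off,160+y*np.sin(p)+z*np.cos(p)])
def hook(Y,Z):
    Y=Y-off;Z=Z-160;return np.array([Y*np.cos(p)+Z*np.sin(p),-Y*np.sin(p)+Z*np.cos(p)])
def eye(o):
    Rn=R.from_quat(o["eef_rot"],scalar_first=True); e=o["eef_pos"]+Rn.apply([0,0,Lz/1000])
    l=R.from_euler('z',ys).inv().apply(e-O)*1000; th=(Rn*toolR(ys).inv()).as_rotvec()@SX-p
    h=hook(l[1],l[2]); f=R.from_euler('z',ys).inv().apply(o["wrist_force"])
    print("t %.1f eye x %.2f hook yz"%(o["time_s"],l[0]),h,"lean' %.3f"%th,"clear lo,hi",np.array(clear(*h,th)),"F",f,"T",o["torque"],"op %.3f"%o["opening"]); return h,th
E
python3 - <<'E'
from g import *
for th in(.68,.70,.72,.74,.75,.76,.78,.8,.82):
    c,s=np.cos(th),np.sin(th); best=max((min(min(clear(90+n*c-w*s,n*s+w*c,th)) for n in np.arange(-3,26,1)),w) for w in np.arange(2,7,.1)); print(th,best)
th=.75;c,s=np.cos(th),np.sin(th)
for n in np.arange(-8,26,2.):
    print(n,max((min(clear(90+n*c-w*s,n*s+w*c,th)),w,90+n*c-w*s,n*s+w*c) for w in np.arange(2,7,.1)))
E
```

```text
0.68 (np.float64(-0.044299718898513696), np.float64(5.400000000000003))
0.7 (np.float64(0.11057122135521613), np.float64(5.200000000000003))
0.72 (np.float64(0.2622827913374497), np.float64(5.000000000000003))
0.74 (np.float64(0.3870235017240784), np.float64(4.8000000000000025))
0.75 (np.float64(0.44955142316030816), np.float64(4.700000000000003))
0.76 (np.float64(0.5121893885371822), np.float64(4.600000000000002))
0.78 (np.float64(0.67304546455712), np.float64(4.3000000000000025))
0.8 (np.float64(0.7377589777669256), np.float64(4.200000000000002))
0.82 (np.float64(0.6803726024225565), np.float64(4.100000000000001))
-8.0 (np.float64(0.3347627511020961), np.float64(6.900000000000004), np.float64(79.44318160484842), np.float64(-0.40445688495730625))
-6.0 (np.float64(0.9685174015560998), np.float64(5.900000000000004), np.float64(81.5881981026194), np.float64(0.22713176621554076))
-4.0 (np.float64(1.3132456271817459), np.float64(4.600000000000002), np.float64(83.93770622839737), np.float64(0.6392137567262415))
-2.0 (np.float64(1.9361416189843208), np.float64(3.5000000000000013), np.float
[... 1056 characters left out ...]
86010749), np.float64(13.494062532245312))
16.0 (np.float64(1.6766128126400561), np.float64(5.900000000000004), np.float64(97.68535321784346), np.float64(15.223184486728892))
18.0 (np.float64(2.41687456267526), np.float64(6.600000000000004), np.float64(98.67158382357476), np.float64(17.098644214987235))
20.0 (np.float64(2.716874562675258), np.float64(6.900000000000004), np.float64(99.93046993331541), np.float64(18.68142839569605))
22.0 (np.float64(2.7168745626752635), np.float64(6.900000000000004), np.float64(101.39384767106304), np.float64(20.044705915742718))
24.0 (np.float64(2.9222773774101842), np.float64(6.900000000000004), np.float64(102.85722540881069), np.float64(21.407983435789387))
```

Call:
jog_arm(series=[[[0,1,0,0,0,0,0],[0,1,0,0,0,0,0],[0,1,0,0,0,0,0],[0,1,-1,0,0,0,0],[0,0,-1,0,0,0,0],[0,0,-1,0,0,0,0],[0,0,-1,0,0,0,0],[0,0,0,0,0,0,0],[0,0,0,0,0,0,0],[0,0,0,0,0,0,0]]])

```text
time_s: 14.2
eef_pos: [0.553, -0.1682, 0.1945]
eef_rot: [-0.0, 0.995, -0.095, -0.0]
wrist_force: [-0.3, -0.5, -2.5]
opening: 0.08
grasp_force: 58.4
```

```bash
python3 - <<'E'
from g import *
from bench import ctrl
o=ctrl.get_obs();show(o);eye(o)
E
```

```text
t 14.2 local mm [ -0.0893  80.1829 194.4697] toolrot [ 0.     -0.     -0.0019] F local [-0.2298 -0.593  -2.5137] T [ 0.0358 -0.0292 -0.0357] open 0.080 grip 58.4
t 14.2 eye x -0.09 hook yz [80.5344  0.0516] lean' -0.035 clear lo,hi [6.0545 1.9715] F [-0.2298 -0.593  -2.5137] T [ 0.0358 -0.0292 -0.0357] op 0.080
```

Call:
jog_arm(series=[[[0,2.52,0.1,0.08,0,0,0],[0,2.52,0.1,0.08,0,0,0],[0,2.52,0.1,0.08,0,0,0],[0,2.52,0.1,0.08,0,0,0],[0,2.52,0.1,0.08,0,0,0],[0,0,0,0,0,0,0],[0,0,0,0,0,0,0],[0,0,0,0,0,0,0],[0,0,0,0,0,0,0],[0,0,0,0,0,0,0]]])

```text
time_s: 15.2
eef_pos: [0.551, -0.1795, 0.1924]
eef_rot: [-0.197, 0.976, -0.092, 0.019]
wrist_force: [0.4, 0.0, -1.5]
opening: 0.086
grasp_force: 59.1
```

```bash
python3 - <<'E'
from g import *
from bench import ctrl
o=ctrl.get_obs();show(o);eye(o)
E
```

```text
t 15.2 local mm [  0.0725  68.6322 192.4331] toolrot [ 0.399  -0.     -0.0033] F local [ 0.4219  0.1274 -1.5452] T [-0.3954  0.1034  0.0216] open 0.086 grip 59.1
t 15.2 eye x 0.05 hook yz [81.2764  0.4721] lean' 0.364 clear lo,hi [3.7147 4.4453] F [ 0.4219  0.1274 -1.5452] T [-0.3954  0.1034  0.0216] op 0.086
```

Call:
jog_arm(series=[[[0,2.6,0.15,0.08,0,0,0],[0,2.6,0.15,0.08,0,0,0],[0,2.6,0.15,0.08,0,0,0],[0,0,0,0,0,0,0],[0,0,0,0,0,0,0],[0,0,0,0,0,0,0],[0,0,0,0,0,0,0],[0,0,0,0,0,0,0],[0,0,0,0,0,0,0],[0,0,0,0,0,0,0]]])

```text
time_s: 16.2
eef_pos: [0.5495, -0.1867, 0.1882]
eef_rot: [-0.313, 0.945, -0.09, 0.03]
wrist_force: [0.7, 0.1, -2.6]
opening: 0.084
grasp_force: 59.2
```

```bash
python3 - <<'E'
from g import *
from bench import ctrl
o=ctrl.get_obs();show(o);eye(o)
E
```

```text
t 16.2 local mm [  0.0192  61.35   188.2242] toolrot [ 0.6396 -0.0004 -0.0022] F local [ 0.6467  0.2718 -2.6123] T [-0.6167  0.1069 -0.0223] open 0.084 grip 59.2
t 16.2 eye x -0.01 hook yz [80.5615  0.0508] lean' 0.605 clear lo,hi [2.2671 2.1115] F [ 0.6467  0.2718 -2.6123] T [-0.6167  0.1069 -0.0223] op 0.084
```

Call:
jog_arm(series=[[[0,2.2,0.3,0.08,0,0,0],[0,2.2,0.3,0.08,0,0,0],[0,0,0,0,0,0,0],[0,0,0,0,0,0,0],[0,0,0,0,0,0,0],[0,0,0,0,0,0,0],[0,0,0,0,0,0,0],[0,0,0,0,0,0,0],[0,0,0,0,0,0,0],[0,0,0,0,0,0,0]]])

```text
time_s: 17.2
eef_pos: [0.5489, -0.1898, 0.1848]
eef_rot: [-0.388, 0.917, -0.087, 0.037]
wrist_force: [0.8, 0.8, -1.6]
opening: 0.085
grasp_force: 59.2
```

```bash
python3 - <<'E'
from g import *
from bench import ctrl
o=ctrl.get_obs();show(o);h,th=eye(o)
def nw(y,z):
    c,s=np.cos(th),np.sin(th);return np.array([(y-90)*c+z*s,-(y-90)*s+z*c])
print("n,w",nw(*h))
c,s=np.cos(th),np.sin(th)
for n in np.arange(-8,26,2.):
    b=max((min(clear(90+n*c-w*s,n*s+w*c,th)),w) for w in np.arange(2,7,.1)); print(n,b, end=' ')
E
```

```text
t 17.2 local mm [ -0.0244  58.1791 184.8369] toolrot [ 0.7998 -0.0007 -0.0019] F local [ 0.5947  0.8944 -1.6105] T [-0.6963  0.1037 -0.0129] open 0.085 grip 59.2
t 17.2 eye x -0.07 hook yz [81.1918 -0.0248] lean' 0.765 clear lo,hi [1.0241 0.5801] F [ 0.5947  0.8944 -1.6105] T [-0.6963  0.1037 -0.0129] op 0.085
n,w [-6.3725  6.0808]
-8.0 (np.float64(0.03884671789364136), np.float64(6.900000000000004)) -6.0 (np.float64(0.7948451232071134), np.float64(6.100000000000003)) -4.0 (np.float64(1.1909211027236593), np.float64(4.700000000000003)) -2.0 (np.float64(1.783846318800939), np.float64(3.6000000000000014)) 0.0 (np.float64(2.47943548765035), np.float64(2.6000000000000005)) 2.0 (np.float64(1.643252954581814), np.float64(3.4000000000000012)) 4.0 (np.float64(0.8943109307377632), np.float64(4.200000000000002)) 6.0 (np.float64(0.6652164994042611), np.float64(4.400000000000002)) 8.0 (np.float64(0.6330811798818745), np.float64(4.400000000000002)) 10.0 (np.float64(0.6594561875844596), np.float64(4.500000000000002)) 12.0 (np.float64(0.8435149061185347), np.float64(4.700000000000003)) 14.0 (np.float64(1.2417437630761787), np.float64(5.200000000000003)) 16.0 (np.float64(1.7298572338638003), np.float64(5.700000000000003)) 18.0 (np.float64(2.464895372441254), np.float64(6.400000000000004)) 20.0 (np.float64(2.990060282913083), np.float64(6.900000000000004)) 22.0 (np.float64(2.990060282913091), np.float64(6.900000000000004)) 24.0 (np.float64(3.1527592519901733), np.float64(6.900000000000004))
```

Call:
jog_arm(series=[[[0,-0.8,0.4,0,0,0,0],[0,-0.8,0.5,0,0,0,0],[0,-0.8,0.5,0,0,0,0],[0,-1,0.5,0,0,0,0],[0,-1,0.5,0,0,0,0],[0,-1,0.3,0,0,0,0],[0,-1,0,0,0,0,0],[0,-1,-0.3,0,0,0,0],[0,-1,-0.4,0,0,0,0],[0,0,0,0,0,0,0]]])

```text
time_s: 18.2
eef_pos: [0.5503, -0.1827, 0.1896]
eef_rot: [-0.388, 0.917, -0.087, 0.037]
wrist_force: [0.2, 0.2, -1.4]
opening: 0.082
grasp_force: 59.2
```

```bash
cat >> g.py <<'E'
def full(o):
    h,th=eye(o);c,s=np.cos(th),np.sin(th);Rn=R.from_quat(o["eef_rot"],scalar_first=True)
    F=Rn.inv().apply(o["wrist_force"]);print("n,w",(h[0]-90)*c+h[1]*s,-(h[0]-90)*s+h[1]*c,"tool F",F,"tool T",Rn.inv().apply(o["torque"]))
E
cat > s.py <<'E'
from g import *
from bench import ctrl
full(ctrl.get_obs())
E
python3 s.py
```

```text
t 18.2 eye x -0.03 hook yz [88.601   4.4834] lean' 0.765 clear lo,hi [0.8906 2.1067] F [ 0.2005  0.234  -1.4382] T [-0.6506  0.1433  0.0101] op 0.082
n,w 2.095229094912151 4.203406023904963 tool F [0.2006 0.8688 1.1698] tool T [-0.6659 -0.0197  0.0056]
```

Call:
jog_arm(series=[[[0,-0.4,0,0,0,0,0],[0,-0.4,0,0,0,0,0],[0,-0.4,0,0,0,0,0],[0,-0.4,0,0,0,0,0],[0,-0.4,0,0,0,0,0],[0,-0.4,0,0,0,0,0],[0,-0.4,0,0,0,0,0],[0,0,0,0,0,0,0],[0,0,0,0,0,0,0],[0,0,0,0,0,0,0]]])

```text
time_s: 19.2
eef_pos: [0.5506, -0.1808, 0.1914]
eef_rot: [-0.388, 0.917, -0.087, 0.037]
wrist_force: [-0.3, -0.8, -2.0]
opening: 0.08
grasp_force: 59.2
```

```bash
python3 s.py
```

```text
t 19.2 eye x -0.12 hook yz [90.5991  6.2073] lean' 0.765 clear lo,hi [1.0306 0.5529] F [-0.103  -0.8368 -2.03  ] T [-0.6458  0.1315  0.0008] op 0.080
n,w 4.7311711822777625 4.062773197435838 tool F [-0.1044  2.0392  0.8141] tool T [-0.6591 -0.0055  0.0045]
```

Call:
jog_arm(series=[[[0,0,-0.3,0,0,0,0],[0,-0.2,0,0,0,0,0],[0,-0.2,0,0,0,0,0],[0,-0.2,0,0,0,0,0],[0,-0.2,0,0,0,0,0],[0,-0.2,0,0,0,0,0],[0,0,0,0,0,0,0],[0,0,0,0,0,0,0],[0,0,0,0,0,0,0],[0,0,0,0,0,0,0]]])

```text
time_s: 20.2
eef_pos: [0.5507, -0.1803, 0.1923]
eef_rot: [-0.388, 0.917, -0.087, 0.037]
wrist_force: [-0.3, 0.4, -2.5]
opening: 0.089
grasp_force: 59.2
```

```bash
python3 s.py
```

```text
t 20.2 eye x -0.11 hook yz [91.11    7.1387] lean' 0.765 clear lo,hi [0.7126 0.6599] F [-0.4061  0.3439 -2.536 ] T [-0.693   0.1157 -0.0025] op 0.089
n,w 5.744786521661705 4.380751574273598 tool F [-0.4054  1.5792  2.014 ] tool T [-0.7023  0.0139 -0.0107]
```

Call:
jog_arm(series=[[[0,-0.2,0,0,0,0,0],[0,-0.2,0,0,0,0,0],[0,-0.2,0,0,0,0,0],[0,-0.2,0,0,0,0,0],[0,-0.2,0,0,0,0,0],[0,-0.2,0,0,0,0,0],[0,-0.2,0,0,0,0,0],[0,0,0,0,0,0,0],[0,0,0,0,0,0,0],[0,0,0,0,0,0,0]]])

```text
time_s: 21.2
eef_pos: [0.5509, -0.1794, 0.1933]
eef_rot: [-0.388, 0.917, -0.087, 0.037]
wrist_force: [-0.5, 0.8, -1.6]
opening: 0.093
grasp_force: 59.2
```

```bash
python3 s.py
```

```text
t 21.2 eye x -0.10 hook yz [92.1075  8.1089] lean' 0.765 clear lo,hi [0.7035 0.6412] F [-0.6155  0.7082 -1.6111] T [-0.6932  0.1186 -0.036 ] op 0.093
n,w 7.13603273243827 4.390107137785164 tool F [-0.6142  0.6616  1.6313] tool T [-0.7032  0.036   0.0147]
```

Call:
jog_arm(series=[[[0,-0.2,0,0,0,0,0],[0,-0.2,0,0,0,0,0],[0,-0.2,0,0,0,0,0],[0,-0.2,0,0,0,0,0],[0,-0.2,0,0,0,0,0],[0,-0.2,0,0,0,0,0],[0,-0.2,0,0,0,0,0],[0,0,0,0,0,0,0],[0,0,0,0,0,0,0],[0,0,0,0,0,0,0]]])

```text
time_s: 22.2
eef_pos: [0.5511, -0.1784, 0.1944]
eef_rot: [-0.388, 0.917, -0.087, 0.037]
wrist_force: [0.5, -0.6, -2.1]
opening: 0.086
grasp_force: 59.2
```

```bash
python3 s.py
```

```text
t 22.2 eye x -0.09 hook yz [93.1107  9.1023] lean' 0.765 clear lo,hi [0.7179 0.6315] F [ 0.6088 -0.5426 -2.0853] T [-0.7084  0.1123  0.0255] op 0.086
n,w 8.547487668457322 4.412433166316351 tool F [0.6077 1.8746 1.0629] tool T [-0.7169 -0.0019 -0.0348]
```

Call:
jog_arm(series=[[[0,-0.3,0,0,0,0,0],[0,-0.3,0,0,0,0,0],[0,-0.3,0,0,0,0,0],[0,-0.3,0,0,0,0,0],[0,-0.3,-0.05,0,0,0,0],[0,-0.3,-0.05,0,0,0,0],[0,-0.3,-0.1,0,0,0,0],[0,-0.3,-0.1,0,0,0,0],[0,0,0,0,0,0,0],[0,0,0,0,0,0,0]]])

```text
time_s: 23.2
eef_pos: [0.5513, -0.1769, 0.1963]
eef_rot: [-0.388, 0.917, -0.087, 0.037]
wrist_force: [0.6, 0.3, -2.0]
opening: 0.083
grasp_force: 59.2
```

```bash
python3 s.py
```

```text
t 23.2 eye x -0.10 hook yz [94.6779 10.988 ] lean' 0.765 clear lo,hi [0.7075 0.8594] F [ 0.558   0.4325 -1.9779] T [-0.6931  0.1453  0.0162] op 0.083
n,w 10.984033446589809 4.687127389953783 tool F [0.5588 1.1182 1.6876] tool T [-0.7081 -0.0197 -0.0029]
```

Call:
jog_arm(series=[[[0,-0.4,-0.05,0,0,0,0],[0,-0.4,-0.05,0,0,0,0],[0,-0.5,-0.1,0,0,0,0],[0,-0.5,-0.1,0,0,0,0],[0,-0.5,-0.1,0,0,0,0],[0,-0.5,-0.1,0,0,0,0],[0,-0.6,-0.1,0,0,0,0],[0,-0.6,-0.1,0,0,0,0],[0,-0.6,-0.1,0,0,0,0],[0,0,0,0,0,0,0]]])

```text
time_s: 24.2
eef_pos: [0.5519, -0.1743, 0.2002]
eef_rot: [-0.388, 0.917, -0.087, 0.037]
wrist_force: [0.3, 0.1, -1.6]
opening: 0.082
grasp_force: 59.2
```

```bash
python3 s.py
```

```text
t 24.2 eye x -0.09 hook yz [97.4599 14.8115] lean' 0.765 clear lo,hi [1.6707 1.6122] F [ 0.2316  0.1267 -1.5936] T [-0.7152  0.1441  0.0244] op 0.082
n,w 15.638626728223551 5.519282222829046 tool F [0.2316 1.0552 1.2009] tool T [-0.7295 -0.022  -0.0125]
```

Call:
jog_arm(series=[[[0,-1.2,-0.2,0,0,0,0],[0,-1.5,-0.2,0,0,0,0],[0,-1.5,-0.2,0,0,0,0],[0,-2,-0.2,0,0,0,0],[0,-2,0,0,0,0,0],[0,-3,0,0,0,0,0],[0,-4,0,0,0,0,0],[0,-5,0,0,0,0,0],[0,-6,0,0,0,0,0],[0,-6,0,0,0,0,0]]])

```text
time_s: 25.2
eef_pos: [0.5561, -0.1525, 0.2243]
eef_rot: [-0.388, 0.917, -0.087, 0.037]
wrist_force: [-0.0, -0.5, -1.7]
opening: 0.083
grasp_force: 59.2
```

```bash
python3 - <<'E'
from g import *
from bench import ctrl
o=ctrl.get_obs();full(o);show(o)
s=ctrl.camera("side");t=ctrl.camera("top");cv2.imwrite("pics/off.png",np.hstack([s["frame"][100:320,180:380],t["frame"][60:280,150:350]]).repeat(2,0).repeat(2,1))
E
```

```text
t 25.2 eye x -0.14 hook yz [120.5347  38.068 ] lean' 0.765 clear lo,hi [25.5992 23.018 ] F [ 0.0445 -0.4584 -1.6584] T [-0.6611  0.1548 -0.0184] op 0.083
n,w 48.3904444568264 6.316798559189294 tool F [0.0434 1.5091 0.8266] tool T [-0.6784 -0.0058  0.0322]
t 25.2 local mm [ -0.1     96.1611 224.2792] toolrot [ 0.8    -0.0007 -0.0019] F local [ 0.0445 -0.4584 -1.6584] T [-0.6611  0.1548 -0.0184] open 0.083 grip 59.2
```

View pics/off.png

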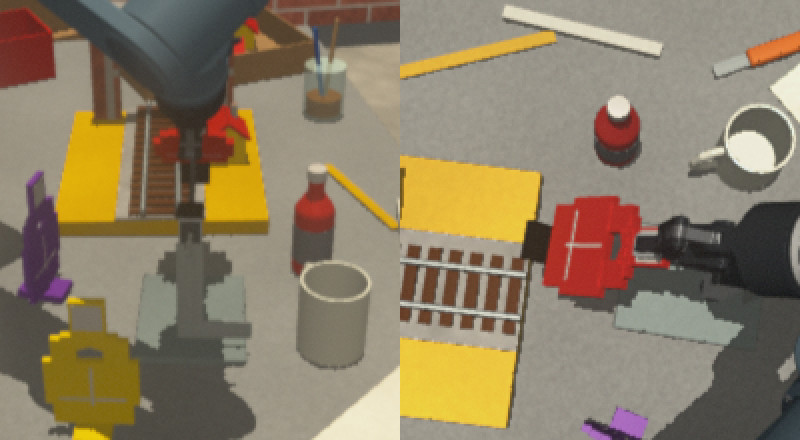

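The gauge is free of the hook: it is held leaned in front of the stand, with the plate at top-crop (585,245) and clear of the nose. I'll carry it over and straighten it.

Call:
jog_arm(series=[[[-2,-8,3,0,0,0,0],[-3,-17,6,0,0,0,0],[-4,-20,8,0,0,0,0],[-4,-21,9,0,0,0,0],[-4,-21,9,0,0,0,0],[-4,-21,9,0,0,0,0],[-4,-21,9,0,0,0,0],[-4,-20,8,0,0,0,0],[-3,-15,6,0,0,0,0],[-1,-7,2,0,0,0,0]]])

```text
time_s: 26.3
eef_pos: [0.5552, 0.0208, 0.2994]
eef_rot: [-0.388, 0.917, -0.087, 0.037]
wrist_force: [-0.1, 0.2, -3.2]
opening: 0.084
grasp_force: 59.2
```

Call:
jog_arm(series=[[[0,0,0,-0.05,0,0,0],[0,0,0,-0.1,0,0,0],[0,0,0,-0.1,0,0,0],[0,0,0,-0.1,0,0,0],[0,0,0,-0.1,0,0,0],[0,0,0,-0.1,0,0,0],[0,0,0,-0.1,0,0,0],[0,0,0,-0.1,0,0,0],[0,0,0,-0.05,0,0,0],[0,0,0,0,0,0,0]]])

```text
time_s: 27.3
eef_pos: [0.5554, 0.0205, 0.2982]
eef_rot: [-0.0, 0.996, -0.094, -0.0]
wrist_force: [-0.1, -0.1, -1.9]
opening: 0.083
grasp_force: 59.2
```

```bash
cat > b.py <<'E'
from h import *
from bench import ctrl
B=np.array([.5581,.152,0]); T=B+R.from_euler('z',yb).apply([0,-.02,0])
o=ctrl.get_obs();show(o,yb,T);print(delta(o,T+[0,0,.21],toolR(yb)),"q",o["q"])
E
python3 b.py
```

```text
t 27.3 local mm [  16.7066 -110.4677  298.2179] toolrot [ 0.0003 -0.0007  0.0401] F local [-0.0378 -0.1122 -1.9336] T [0.0106 0.0219 0.0171] open 0.083 grip 59.2
(array([ -21.0523, -109.6841,   88.2656]), array([-0.0003,  0.0007, -0.0401])) q [-0.1769  0.089   1.5744  0.0003  1.4788  1.5819]
```

Call:
jog_arm(series=[[[-2,-8,0,0,0,0,0],[-3,-16,5,0,0,0,0],[-3,-18,5,0,0,0,0],[-3,-18,5,0,0,0,0],[-3,-18,10,0,0,0,0],[-3,-16,10,0,0,0,0],[-2,-10,10,0,0,0,0],[-2,-5.7,15,0,0,0,0],[0,0,15,0,0,-0.02,0],[0,0,8,0,0,-0.02,0]]])

```text
time_s: 28.3
eef_pos: [0.5545, 0.1303, 0.2129]
eef_rot: [0.0, 0.997, -0.074, -0.002]
wrist_force: [0.0, -0.4, -2.6]
opening: 0.082
grasp_force: 59.1
```

Call:
jog_arm(series=[[[0,0,0,0,0,0,0],[0,0,0,0,0,0,0],[0,0,0,0,0,0,0],[0,0,0,0,0,0,0],[0,0,0,0,0,0,0],[0,0,0,0,0,0,0],[0,0,0,0,0,0,0],[0,0,0,0,0,0,0],[0,0,0,0,0,0,0],[0,0,0,0,0,0,0]]])

```text
time_s: 29.3
eef_pos: [0.5556, 0.1306, 0.2154]
eef_rot: [0.0, 0.997, -0.075, -0.0]
wrist_force: [-0.3, 0.2, -1.2]
opening: 0.083
grasp_force: 59.1
```

```bash
python3 b.py; python3 - <<'E'
from h import *
from bench import ctrl
s=ctrl.camera("side");t=ctrl.camera("top");np.savez("st.npz",s=s["frame"],t=t["frame"])
a=cv2.resize(s["frame"][90:230,200:330],None,fx=3,fy=4,interpolation=cv2.INTER_CUBIC);b=cv2.resize(t["frame"][110:260,60:210],None,fx=2.7,fy=3.7,interpolation=cv2.INTER_CUBIC)
im=np.zeros((560,800,3),np.uint8);im[:,:390]=a;im[:555,395:800]=b;cv2.imwrite("pics/above.png",im)
E
```

```text
t 29.3 local mm [  0.6357  -1.5056 215.3941] toolrot [-0.     -0.      0.0022] F local [-0.3547  0.129  -1.214 ] T [ 0.001  -0.07    0.0532] open 0.083 grip 59.1
(array([-0.6388, -1.5043,  5.3941]), array([ 0.    ,  0.    , -0.0022])) q [ 0.023   0.1857  1.6343 -0.      1.3216  1.744 ]
```

View pics/above.png

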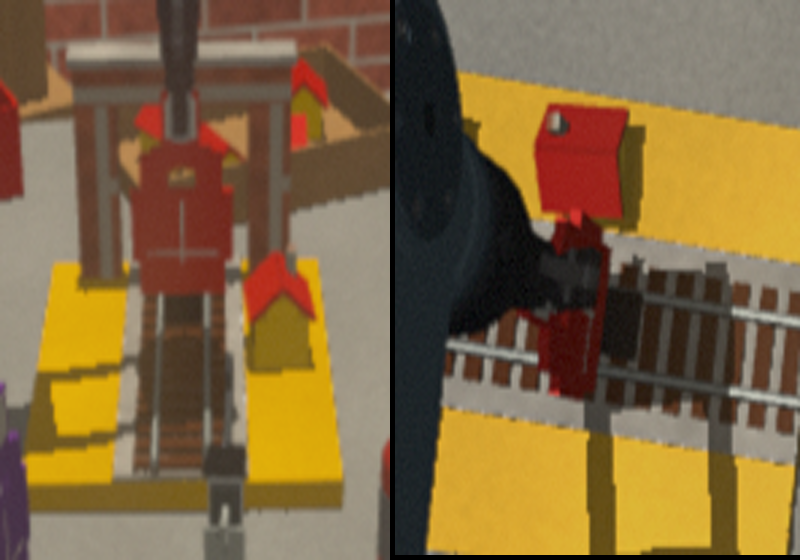

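```bash
python3 - <<'E'
from h import *
from bench import ctrl
B=np.array([.5581,.152,0]); T=B+R.from_euler('z',yb).apply([0,-.02,0]);rb=R.from_euler('z',yb).inv()
t0=dict(np.load("top0.npz"));s0=dict(np.load("side0.npz"))
def loc(c):return rb.apply((cloud(c)-T).reshape(-1,3)).reshape(384,512,3)*1000
def red(f):f=f.astype(int);return (f[...,2]>85)&(f[...,1]<60)&(f[...,0]<70)
for n,c in(("top0",t0),("side0",s0)):
    L=loc(c);m=(L[...,0]>20)&(L[...,0]<140)&(abs(L[...,1])<120)&(L[...,2]>45)&(L[...,2]<125)
    if n=="side0":m&=~((L[...,1]<-60))
    q=L[m];print(n,"house",len(q),np.percentile(q,[1,50,99],axis=0))
for n in("side","top"):
    c=ctrl.camera(n);L=loc(c);m=red(c["frame"])&(abs(L[...,0])<70)&(abs(L[...,1])<25)&(L[...,2]>70);q=L[m]
    for a,b in((95,125),(125,165),(182,196)):
        k=q[(q[:,2]>a)&(q[:,2]<b)]; 
        if len(k)>5:print(n,a,len(k),np.percentile(k,[1,50,99],axis=0).tolist())
    A=np.c_[q[:,0],q[:,2],np.ones(len(q))];print(n,"plane",np.linalg.lstsq(A,q[:,1],rcond=None)[0])
    # foot (black)
    f=c["frame"].astype(int).sum(2);m=(f<150)&(abs(L[...,0])<40)&(abs(L[...,1])<40)&(L[...,2]>70)&(L[...,2]<102);k=L[m]
    if len(k)>5:print(n,"foot",len(k),np.percentile(k,[2,50,98],axis=0).tolist())
# rails in side view
c=s0;L=loc(c);f=c["frame"].astype(int).sum(2)
for y in(-120,-90,-60,-30):
    px=proj(c,T+rb.inv().apply(np.array([[x,y,43] for x in(-50,50)])/1000)); v=int(px[:,1].mean().round())
    row=f[v,int(px[0,0]):int(px[1,0])+1];x=np.linspace(-50,50,len(row));print(y,[(int(a),int(b)) for a,b in zip(x,row)])
E
```

```text
top0 house 1033 [[ 23.0065 -42.1561  45.4493]
 [ 92.1586  28.3839  81.1511]
 [131.074   65.7999 104.0338]]
side0 house 429 [[ 63.6298  -6.3513  45.6251]
 [ 95.3908   6.1793  73.1345]
 [128.3472  62.4648 100.9084]]
side 95 221 [[-37.28552830500432, -12.425858870247822, 96.03130020590469], [4.261064651149607, -7.139121401875772, 109.1160449063695], [42.09924642749357, -1.1139939409201003, 124.54539156879312]]
side 125 342 [[-44.683197730336225, -12.66198809570333, 127.34541017134713], [4.7977264513777325, -6.894653051981416, 147.28180356152586], [45.776405139778504, -0.40937310332777416, 164.81620819823317]]
side 182 84 [[-34.460669106389844, -14.148451758820547, 182.48063182583323], [10.272954472690394, -7.219472693971364, 189.62351256245574], [37.36823182460179, -0.7711204774208871, 195.91041985298617]]
side plane [ 0.004  -0.0119 -4.8269]
side foot 27 [[-3.1243781635240735, -37.00873067936543, 83.90325377752657], [10.04733166457513, -27.990919378534183, 90.02894434537556], [15.958323697519834, -12.58425435939232, 93.49132222049002]]
top plane [-0.0065 -0.1088 19.6699]
top foot 291 [
[... 1112 characters left out ...]
(-29, 224), (-26, 347), (-23, 424), (-20, 308), (-17, 234), (-14, 227), (-11, 218), (-8, 204), (-5, 215), (-2, 221), (0, 218), (2, 218), (5, 221), (8, 216), (11, 212), (14, 216), (17, 212), (20, 222), (23, 218), (26, 271), (29, 309), (32, 325), (35, 315), (38, 310), (41, 316), (44, 311), (47, 314), (50, 316)]
-30 [(-50, 461), (-46, 451), (-43, 321), (-40, 244), (-37, 228), (-34, 220), (-31, 229), (-28, 307), (-25, 439), (-22, 355), (-19, 252), (-16, 213), (-13, 213), (-10, 207), (-7, 209), (-4, 207), (-1, 210), (1, 215), (4, 209), (7, 206), (10, 204), (13, 197), (16, 199), (19, 198), (22, 203), (25, 272), (28, 311), (31, 314), (34, 317), (37, 319), (40, 321), (43, 317), (46, 321), (50, 320)]
```

The gauge hovers upright over the track and square to it (side-crop plate at (183,225)). It is centred to within about 1 mm and has about 14 mm clear of the house. I'll lower it.

Call:
jog_arm(series=[[[-0.4,0,5,0,0,0,0],[-0.4,0,8,0,0,-0.002,0],[0,0,8,0,0,0,0],[0,0,6,0,0,0,0],[0,0,4,0,0,0,0],[0,0,2,0,0,0,0],[0,0,1,0,0,0,0],[0,0,0.5,0,0,0,0],[0,0,0,0,0,0,0],[0,0,0,0,0,0,0]]])

```text
time_s: 30.5
eef_pos: [0.555, 0.1308, 0.1812]
eef_rot: [-0.0, 0.997, -0.074, 0.0]
wrist_force: [-0.3, -0.0, -2.5]
opening: 0.086
grasp_force: 59.1
```

Call:
jog_arm(series=[[[0,0,0.6,0,0,0,0],[0,0,0.6,0,0,0,0],[0,0,0.6,0,0,0,0],[0,0,0.6,0,0,0,0],[0,0,0.6,0,0,0,0],[0,0,0,0,0,0,0],[0,0,0,0,0,0,0],[0,0,0,0,0,0,0],[0,0,0,0,0,0,0],[0,0,0,0,0,0,0]]])

```text
time_s: 31.5
eef_pos: [0.5548, 0.1308, 0.1779]
eef_rot: [-0.0, 0.997, -0.074, 0.0]
wrist_force: [0.6, -0.0, -1.3]
opening: 0.084
grasp_force: 59.1
```

```bash
python3 b.py
```

```text
t 31.5 local mm [ -0.1394  -1.5019 177.9415] toolrot [0.     0.0001 0.0002] F local [ 0.5582  0.0699 -1.3276] T [ 0.0275 -0.0406 -0.0351] open 0.084 grip 59.1
(array([  0.1418,  -1.5022, -32.0585]), array([-0.    , -0.0001, -0.0002])) q [ 0.0233  0.2225  1.6704 -0.      1.2486  1.7423]
```

Call:
jog_arm(series=[[[0,0,0.2,0,0,0,0],[0,0,0.2,0,0,0,0],[0,0,0.2,0,0,0,0],[0,0,0.2,0,0,0,0],[0,0,0.2,0,0,0,0],[0,0,0.2,0,0,0,0],[0,0,0.2,0,0,0,0],[0,0,0,0,0,0,0],[0,0,0,0,0,0,0],[0,0,0,0,0,0,0]]])

```text
time_s: 32.5
eef_pos: [0.5548, 0.1307, 0.1765]
eef_rot: [0.0, 0.997, -0.074, 0.0]
wrist_force: [0.6, 0.6, -1.9]
opening: 0.089
grasp_force: 59.1
```

```bash
python3 b.py
```

```text
t 32.5 local mm [ -0.1363  -1.5219 176.5038] toolrot [-0.      0.      0.0002] F local [ 0.5101  0.6809 -1.9332] T [0.0101 0.0416 0.0211] open 0.089 grip 59.1
(array([  0.1366,  -1.5219, -33.4962]), array([ 0.    , -0.    , -0.0002])) q [ 0.0233  0.2241  1.6716 -0.      1.2459  1.7423]
```

Call:
jog_arm(series=[[[0,0,0.3,0,0,0,0],[0,0,0.3,0,0,0,0],[0,0,0.3,0,0,0,0],[0,0,0.3,0,0,0,0],[0,0,0.3,0,0,0,0],[0,0,0.3,0,0,0,0],[0,0,0.2,0,0,0,0],[0,0,0,0,0,0,0],[0,0,0,0,0,0,0],[0,0,0,0,0,0,0]]])

```text
time_s: 33.5
eef_pos: [0.5548, 0.1307, 0.1745]
eef_rot: [-0.0, 0.997, -0.074, -0.0]
wrist_force: [1.0, -0.1, -1.7]
opening: 0.084
grasp_force: 59.1
```

```bash
python3 b.py
```

```text
t 33.5 local mm [ -0.1522  -1.5113 174.505 ] toolrot [ 0.     -0.      0.0002] F local [ 1.0292  0.0654 -1.7087] T [-0.0046  0.0263  0.0554] open 0.084 grip 59.1
(array([  0.1515,  -1.5117, -35.495 ]), array([-0.    ,  0.    , -0.0002])) q [0.0233 0.2263 1.6732 0.     1.2421 1.7423]
```

Call:
jog_arm(series=[[[0,0,0.4,0,0,0,0],[0,0,0.4,0,0,0,0],[0,0,0.4,0,0,0,0],[0,0,0.4,0,0,0,0],[0,0,0.4,0,0,0,0],[0,0,0.4,0,0,0,0],[0,0,0.3,0,0,0,0],[0,0,0.3,0,0,0,0],[0,0,0,0,0,0,0],[0,0,0,0,0,0,0]]])

```text
time_s: 34.5
eef_pos: [0.5548, 0.1308, 0.1715]
eef_rot: [-0.0, 0.997, -0.074, 0.0]
wrist_force: [0.4, 0.2, -2.0]
opening: 0.083
grasp_force: 59.1
```

Call:
jog_arm(series=[[[0,0,0.1,0,0,0,0],[0,0,0.1,0,0,0,0],[0,0,0.1,0,0,0,0],[0,0,0.1,0,0,0,0],[0,0,0.1,0,0,0,0],[0,0,0.1,0,0,0,0],[0,0,0,0,0,0,0],[0,0,0,0,0,0,0],[0,0,0,0,0,0,0],[0,0,0,0,0,0,0]]])

```text
time_s: 35.5
eef_pos: [0.5548, 0.1308, 0.1709]
eef_rot: [-0.0, 0.997, -0.074, 0.0]
wrist_force: [-0.1, -0.2, -2.0]
opening: 0.081
grasp_force: 59.1
```

Call:
jog_arm(series=[[[0,0,0.1,0,0,0,0],[0,0,0.1,0,0,0,0],[0,0,0.1,0,0,0,0],[0,0,0.1,0,0,0,0],[0,0,0.1,0,0,0,0],[0,0,0.1,0,0,0,0],[0,0,0,0,0,0,0],[0,0,0,0,0,0,0],[0,0,0,0,0,0,0],[0,0,0,0,0,0,0]]])

```text
time_s: 36.5
eef_pos: [0.5548, 0.1307, 0.1703]
eef_rot: [-0.0, 0.997, -0.074, 0.0]
wrist_force: [0.2, 0.1, -2.1]
opening: 0.082
grasp_force: 59.1
```

Call:
jog_arm(series=[[[0,0,0.1,0,0,0,0],[0,0,0.1,0,0,0,0],[0,0,0.1,0,0,0,0],[0,0,0.1,0,0,0,0],[0,0,0.1,0,0,0,0],[0,0,0.1,0,0,0,0],[0,0,0,0,0,0,0],[0,0,0,0,0,0,0],[0,0,0,0,0,0,0],[0,0,0,0,0,0,0]]])

```text
time_s: 37.5
eef_pos: [0.5548, 0.1307, 0.1697]
eef_rot: [0.0, 0.997, -0.074, -0.0]
wrist_force: [0.5, -0.1, -2.5]
opening: 0.084
grasp_force: 59.1
```

Call:
jog_arm(series=[[[0,0,0.1,0,0,0,0],[0,0,0.1,0,0,0,0],[0,0,0.1,0,0,0,0],[0,0,0.1,0,0,0,0],[0,0,0.1,0,0,0,0],[0,0,0.1,0,0,0,0],[0,0,0,0,0,0,0],[0,0,0,0,0,0,0],[0,0,0,0,0,0,0],[0,0,0,0,0,0,0]]])

```text
time_s: 38.5
eef_pos: [0.555, 0.1307, 0.1696]
eef_rot: [0.0, 0.997, -0.074, 0.0]
wrist_force: [-1.2, -1.2, 5.2]
opening: 0.083
grasp_force: 60.1
```

Call:
jog_arm(series=[[[0,0,-0.2,0,0,0,0],[0,0,-0.2,0,0,0,0],[0,0,0,0,0,0,0],[0,0,0,0,0,0,5],[0,0,0,0,0,0,7],[0,0,0,0,0,0,8],[0,0,0,0,0,0,9],[0,0,0,0,0,0,10],[0,0,0,0,0,0,11],[0,0,0,0,0,0,12]]])

```text
time_s: 39.5
eef_pos: [0.5546, 0.1308, 0.1693]
eef_rot: [-0.0, 0.997, -0.074, -0.0]
wrist_force: [-0.3, -0.7, 0.0]
opening: 0.141
grasp_force: 0.0
```

```bash
python3 b.py
```

```text
t 39.5 local mm [ -0.3289  -1.4692 169.2703] toolrot [ 0.     -0.0004  0.0002] F local [-0.2146 -0.7485  0.0342] T [ 0.0252 -0.023  -0.0644] open 0.141 grip 0.0
(array([  0.3117,  -1.4705, -40.7298]), array([-0.    ,  0.0004, -0.0002])) q [0.0233 0.2322 1.6775 0.0001 1.2323 1.7423]
```

Call:
jog_arm(series=[[[0,0,0,0,0,0,18],[0,0,0,0,0,0,25],[0,0,0,0,0,0,32],[0,0,0,0,0,0,40],[0,0,0,0,0,0,45],[0,0,-5,0,0,0,45],[0,0,-15,0,0,0,45],[0,0,-25,0,0,0,45],[0,0,-30,0,0,0,45],[0,0,-30,0,0,0,45]]])

```text
time_s: 40.5
eef_pos: [0.5548, 0.1308, 0.2769]
eef_rot: [-0.0, 0.997, -0.074, 0.0]
wrist_force: [1.2, -0.2, 0.2]
opening: 0.53
grasp_force: 0.0
```

Call:
jog_arm(series=[[[0,0,-30,0,0,0,45],[0,10,-20,0,0,0,45],[-10,20,0,0,0,0,45],[-20,30,0,0,0,0,45],[-30,30,0,0,0,0,45],[-30,30,0,0,0,0,45],[-30,30,0,0,0,0,45],[-20,20,0,0,0,0,45],[0,0,0,0,0,0,45],[0,0,0,0,0,0,45]]])

```text
time_s: 41.5
eef_pos: [0.3915, -0.017, 0.326]
eef_rot: [0.0, 0.997, -0.075, 0.002]
wrist_force: [-0.7, -0.2, -0.2]
opening: 0.53
grasp_force: 0.0
```

```bash
python3 - <<'E'
from h import *
from bench import ctrl
B=np.array([.5581,.152,0]); T=B+R.from_euler('z',yb).apply([0,-.02,0]);rb=R.from_euler('z',yb).inv()
for n in("side","top"):
    c=ctrl.camera(n);L=rb.apply((cloud(c)-T).reshape(-1,3)).reshape(384,512,3)*1000;f=c["frame"].astype(int)
    m=(f[...,2]>85)&(f[...,1]<60)&(f[...,0]<70)&(abs(L[...,0])<55)&(abs(L[...,1])<25)&(L[...,2]>50);q=L[m]
    A=np.c_[q[:,0],q[:,2],np.ones(len(q))];print(n,len(q),np.percentile(q,[1,50,99],axis=0).tolist(),"plane",np.linalg.lstsq(A,q[:,1],rcond=None)[0])
    if n=="side":a=cv2.resize(c["frame"][90:230,200:330],None,fx=3,fy=4,interpolation=cv2.INTER_CUBIC)
    else:b=cv2.resize(c["frame"][110:260,60:210],None,fx=2.7,fy=3.7,interpolation=cv2.INTER_CUBIC)
im=np.zeros((560,800,3),np.uint8);im[:,:390]=a;im[:555,395:800]=b;cv2.imwrite("pics/end.png",im)
E
```

```text
side 783 [[-42.87525251088669, -13.562583362693957, 50.888908069095436], [6.029760269073373, -7.100603462689442, 109.13758803674378], [45.496936877186016, 0.06147155663031005, 199.94542505943593]] plane [ 0.0064  0.0037 -7.4255]
top 246 [[-44.13590525673943, -6.569082754289051, 127.35612600426379], [-0.8519478837937183, -2.78661564099799, 161.7095088153464], [47.32354675409277, 1.9894323629126485, 205.78437275608724]] plane [-0.0008  0.0117 -4.715 ]
```

View pics/end.png

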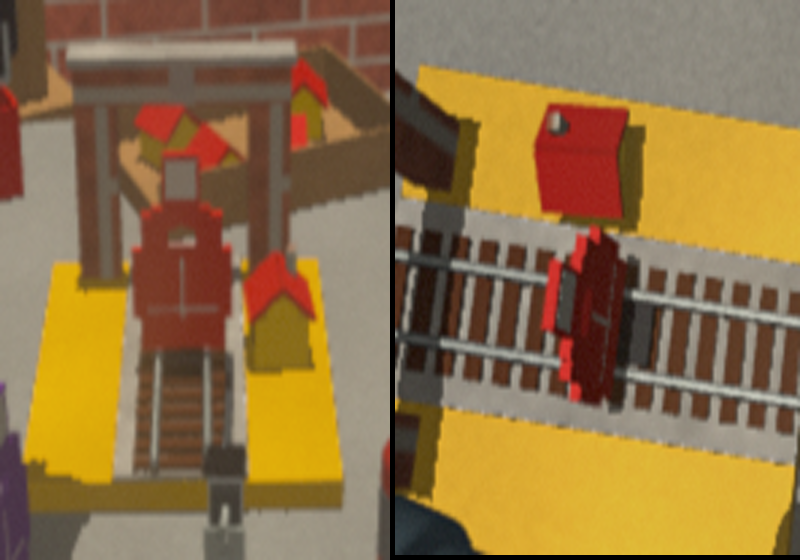

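The gauge stands upright and square across the rails (side-crop plate at (183,280), top-crop at (595,315)). Its tab top is at about 203 mm, so the foot is fully down on the sleepers. The house is where it was, and the arm is well clear.

```bash
python3 -c "
from bench import ctrl
print(ctrl.hand_in())"
```

```text
the job is handed in; nothing more can be done
None
```

I took the red gauge off the barbed hook, stood it upright and square on the track with its foot down on the sleepers, let go of it and handed the job in at about 42 s; the highest hook load I read was roughly 4.5 N, though I only read force between moves, not continuously.

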